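# Refit the outlet stem in a water filter's push-in fitting

## Robot

A 6-joint arm with a two-finger parallel gripper is mounted at the origin on the work surface. World frame = base frame: x ahead of the robot, y to its left, z up, the work surface at z = 0. Lengths are in mm, angles in degrees, forces in N, time in s.
With the tool pointing down it reaches from about 300 to 850 mm from the base axis. Payload 4.2 kg.
Tool frame: the origin (TCP) lies between the finger pads; the fingertips stand 8 mm ahead of it and the grasp point (between the pads) lies 11 mm behind it; x points along the fingers, y is the direction in which the jaws open and shut, and the axes are right-handed (so a half turn about x gives the same grasp; the last joint's range is limited). The gripper opens to 91 mm and grips with 3 to 60 N. Pads are 32 mm wide; open, the fingers measure 118 mm over their backs; the gripper's body (76 mm by 178 mm) begins 60 mm behind the grasp point.
Start: joints at [64.973, 18.312, 89.639, -0, 72.044, -1.146], TCP at [232.785, 525.789, 221.976] pointing down, gripper open.
Joint ranges: [-177.97, 177.97], [-48.28, 115.42], [12.27, 149.76], [-77.06, 257.06], [2.81, 150.46], [-146.56, 146.56]. Speed limits (degrees/s): [147.25, 147.25, 180, 180, 180, 180].

## Interface

Orientations are given as [roll, pitch, yaw] about the fixed x, y, z axes, in that order (R = Rz(yaw) Ry(pitch) Rx(roll)).
In Python, from workcell import env gives the robot as it stands.
- The arm moves only by the tool arm_command, never from a script. Its arguments are lists of equal length, an entry for each row: "slide": the shift along the tool's x, y, z in cm, a list of three; "turn": the turn, a rotation vector about the tool's x, y, z in rad, a list of three; "grip": the closure in counts, from 0 (fully open) to 255 (shut). A call has 1 to 20 rows; each row is the pose to reach, as a shift and turn from the pose commanded when the call began, along the tool's axes at that moment; what a row does not reach only later rows make up. A row lasts 1/12 s, in which the tool goes at most 41.7 mm and 7.16 degrees, less where a joint would pass 70% of its speed; a pose out of reach is approached as far as the arm can. A call with a gripper value outside its range is refused whole. The fingers move at their own pace and stop on an object; "newtons" is the grip in N (left out, the last holds). Time passes only in rows, so rows that repeat a pose let the fingers close. It gives the time, the measured TCP pose, the force and the opening at its end, in the units of the state.
- env.state(): the state, without advancing time (a new reading comes with each control period).
- env.grab_frame(name): name is "scene" or "side" or "wrist"; returns (picture, depth): 420x560x3 uint8, red, green, blue; 420x560 float32, mm along the optical axis (not along the pixel's ray), 0 where there is no reading.
- env.calibration(name): a dict with "K" (3x3 intrinsics, pixels), "camera_from_world" (4x4, takes a point from world to camera coordinates); the wrist camera has in their place "T_tool_cam" (4x4, takes a point from camera to tool coordinates, whose origin is the TCP and whose axes are the tool frame's). Camera axes: x right, y up, looking along -z (the intrinsics and any distortion apply to the point x, -y, -z); pixel columns grow to the right and rows downward; lengths in mm; the calibration is good to about 2 mm. The wrist camera is an equidistant fisheye: a pixel r from the principal point sees the ray r / f radians off the axis. A picture is of the moment at which its call begins: read the wrist's pose just before it. calibration takes no time and is no camera call.
- env.job_done(): hands the job in, once; it reports no verdict.
Trained networks look in the newest picture that a camera, given by its name, has taken for a name from the list of things; names that differ only in an ending like _2 or _b are one class to them, and where a whole thing is asked for, a point or a joint stands for the part that bears it (a point fixed in the world has none). Each returns a list of dicts, best first, with "p" (0 to 1); they miss things now and then, are a little off and sometimes report something else, mostly with a low value. They report only what shows in the picture. A call takes as long as a camera call.
- env.search_frame(camera, label): "point" ([x, y, z] in mm, in world coordinates, good to about 4 mm: the middle of the surface that is visible of it).
The state is a dict: "time_s": time; "qpos": joint angles; "qvel": joint speeds; "effort": joint torques, N m; "ee_pos": TCP position; "ee_rot": TCP orientation; "force": force on the tool from outside, world axes, zero at the start; "torque": the same for the moment, N m; "gripper_width": finger opening in mm.
Only numpy, scipy, OpenCV 4.12 (cv2) and the standard library are available. Lean on these libraries where they do the work, as an engineer would, in place of code of your own. Each camera call takes 0.05 s, during which the arm holds its last target.

## Task

Take the steel outlet stem out of the open drawer and push its plain end into the free push-in fitting of the water filter, past the grip and the seal, until you feel it firmly home on the stop inside, pressing firmly but not ramming it. Then give it a firm, steady tug back to prove that the fitting holds it, without yanking, and let go with the stem left fully in. Leave the other things in the drawer and on the counter where they are.

Things in the scene. Friction and masses are not known exactly. Their poses are not given: they have to be found in the camera images.
- stem: Outlet stem: a straight round bright-steel tube, 15 mm thick, 150 mm long, about 90 g, lying loose and level on the floor of the open drawer, its axis 7.5 mm above that floor, with at least 33 mm free on both sides of its middle. Origin on its axis at mid-length; x runs along the tube to the plain end, which at the start points roughly to the robot's left (+y).
- stem_tip (a point): Centre of the stem's plain end, on its axis, 75 mm from the stem's origin. The last 3 mm are a chamfer down to 11 mm. This end goes into the fitting.
- stem_tail (a point): Centre of the stem's other end, 75 mm from its origin. The last 40 mm here are a hose tail with four small barbs, no thicker than the tube.
- filter: White water-filter cartridge, 64 mm thick, in two clips on a fixed steel stand. Origin on the counter under the stand; the axis of cartridge and fittings is level, 90 mm above the counter, along the filter's x axis. The free push-in fitting, white and 35 mm thick, is at the -x end (a copper pipe fills the one at the +x end). The stem goes in with its x axis along the filter's x axis.
- mouth (a point): Centre of the free fitting's opening: on the axis, in the outer face of its grey collar when at rest. The collar is a ring, 25 mm outside, standing 6 mm proud of the white body; bore 16.6 mm, funnelled to 21.6 mm at the face. 14 mm behind the face four fingers on the collar grip the tube; they take up to 3 N to pass.
- seal (a point): Where the tube meets the rubber seal: on the axis, 22 mm behind point mouth (hidden). It takes 9 to 16 N to push past, then drags at 2 to 6 N. Beyond it is the hard stop, 34 to 52 mm behind the mouth: it differs from fitting to fitting, is not measured and must be felt, as a push that rises well above the drag. Home is pressed on it with 10 N or more beyond the drag; over 28 N damages it.
- collet (a joint): Slide of the grey collar and its gripping fingers, m: 0 at rest, positive pressed in, negative drawn out. Pushing the tube in carries it up to 3 mm in. Pulling a gripped tube draws collar and tube out together, about 1 mm per 4 N beyond the drag, the fingers biting harder. A firm tug (15 to 20 N in all) draws it 2.5 to 4 mm out; it springs back. Over 5 mm is a yank that spoils it.
- drawer: Open wooden drawer pulled out of a low case towards the robot, fixed. Origin on the counter under the drawer's middle, z up, x from the drawer's front to the case. Inside 288 mm (x) by 336 mm (y); inner floor 18 mm above the counter, side walls to 66 mm, front panel with knob and brass latch to 72 mm. The case begins at x = 160 mm and is 99 mm high.
- corkscrew: Chrome winged corkscrew lying in the drawer, 155 mm long, 86 mm wide over its raised levers, 32 mm high. A bystander.
- can_opener: Red-handled steel butterfly can opener lying in the drawer, 165 mm long, 46 mm wide, 28 mm high at the key. A bystander.
- church_key: Flat stainless bottle opener (church key), 113 by 26 by 3 mm, lying in the drawer. A bystander.
- cork1: Tan wine cork, 24 mm thick, 44 mm long, lying in the drawer. A bystander.
- cork2: Another such cork. A bystander.
- mug: White mug, 84 mm wide, 92 mm high, on the counter near the robot. A bystander.
- jar: Amber jar with a steel lid, 70 mm wide, 95 mm high, on the counter beyond the filter's mouth. A bystander.
- pepper_mill: Dark wooden pepper mill, 58 mm wide, 153 mm high, on the counter beyond the filter. A bystander.

How it is judged (in metres and radians):
On the way, in this order (a step that is already met when the one before it is completed fails the run):
1. the stem is lifted out of the drawer (height (world z) of stem above 0.072 m), for 0.1 s.
2. the stem's plain end is pressed home on the stop inside the fitting, in line with it (contact force between stem and stop_c0 above 8 N and angle between the x axis of stem and the x axis of filter, either way round below 0.15 rad), for 0.1 s.
3. the stem is tugged back firmly: it draws the collar out with it and stays gripped (value of joint collet below -0.002 m and distance between stem_tip and stop_c0 below 0.0105 m), for 0.1 s.
At the end, for the whole second after the job is handed in: The stem sits in the fitting with its plain end no more than about 4 mm short of the stop, in line with the filter's axis within 0.15 rad, at rest and let go, the collar sprung back to within 3 mm of its rest place (distance between stem_tip and stop_c0 below 0.007 m and angle between the x axis of stem and the x axis of filter, either way round below 0.15 rad and linear speed of stem below 0.02 m/s and value of joint collet above -0.003 m); the robot touches nothing.
It fails at once if the stem is rammed against the stop (over 28 N) (contact force between stem and stop_c0 above 28 N).
It fails at once if the stem is yanked: the collar is drawn out more than 5 mm (value of joint collet below -0.005 m).
It fails at once if another thing in the drawer or on the counter is moved by more than 30 mm (distance of any of corkscrew, can_opener, church_key, cork1, cork2, mug, jar, pepper_mill from where it was at the start of the episode above 0.03 m).
It also fails if it takes over 72 s, if anything falls off the work surface, if the arm or the gripper's body presses on something with over 40 N, if the wrist force passes 120 N, or if a joint passes its speed limit or range.

## Working session

There is one attempt and no reset: what is moved stays moved. The work goes in short steps, Python scripts to look and compute and a tool call to move; the robot and the scene stay as the last step left them, time stands still between calls to the robot, and variables do not carry over. Pictures are saved under pics/ and viewed, and the job is handed in when it is done.

Besides the shell and the picture viewer there is one more tool, called after "Request:" as name(argument=value, ...), one argument or row to a line, values as JSON. arm_command: Moves the arm, as the interface text tells. Its arguments: {"type":"object","properties":{"slide":{"type":"array","items":{"type":"array","items":{"type":"number"}}},"turn":{"type":"array","items":{"type":"array","items":{"type":"number"}}},"grip":{"type":"array","items":{"type":"number"}},"newtons":{"type":"number"}},"required":["slide","turn","grip"]}

```bash
ls; mkdir -p pics; python3 - <<'E'
from workcell import env
import cv2
s=env.state();print(s)
for n in("scene","side","wrist"):
    p,d=env.grab_frame(n);cv2.imwrite(f"pics/{n}0.png",p[:,:,::-1]);
    import numpy as np;np.savez(f"{n}0.npz",p=p,d=d)
    print(n,env.calibration(n))
E
```

```text
pics
{'time_s': 0.0, 'qpos': array([ 6.49748274e+01,  1.83502407e+01,  8.97068986e+01, -3.62833887e-03,
        7.20435484e+01, -1.14558970e+00]), 'qvel': array([ 0.0797056 ,  0.01300457, -0.05212468,  0.05470261,  0.08043707,
        0.02090414]), 'effort': array([ 1.05893843e-03, -4.12481439e+01, -2.31975317e+01,  7.28901615e-02,
        4.59188386e-02, -1.13041083e-04]), 'ee_pos': array([232.57314437, 525.32220504, 221.13097241]), 'ee_rot': array([ -89.18336015,   89.89925323, -113.06182143]), 'force': array([0.66081781, 0.46090001, 0.85198903]), 'torque': array([-0.04447867, -0.00699686,  0.00848256]), 'gripper_width': 91.13403579135586}
scene {'K': array([[435.9300762 ,   0.        , 282.89365739],
       [  0.        , 435.9300762 , 206.00117986],
       [  0.        ,   0.        ,   1.        ]]), 'camera_from_world': array([[-3.02426557e-01,  9.53171279e-01,  1.64021072e-03,
         2.72287556e+02],
       [-5.34032248e-01, -1.70865051e-01,  8.28018534e-01,
         2.01836581e+02],
       [ 7.89523739e-01,  2.49538869e-01,  5.60698330e-01,
        -1.49601810e+03],
       
[... 431 characters left out ...]
+02],
       [-5.13191432e-01, -4.85890092e-01,  7.07492313e-01,
        -9.03454028e+02],
       [ 0.00000000e+00,  0.00000000e+00,  0.00000000e+00,
         1.00000000e+00]])}
wrist {'K': array([[325.1922621 ,   0.        , 278.27214832],
       [  0.        , 325.1922621 , 208.05575112],
       [  0.        ,   0.        ,   1.        ]]), 'T_tool_cam': array([[-5.49135323e-04,  2.67415923e-01, -9.63581041e-01,
        -1.63306014e+02],
       [ 9.99999381e-01, -7.85333751e-04, -7.87837972e-04,
         1.76769384e-01],
       [-9.67413132e-04, -9.63580877e-01, -2.67415326e-01,
        -7.55593281e+01],
       [ 0.00000000e+00,  0.00000000e+00,  0.00000000e+00,
         1.00000000e+00]])}
```

View pics/scene0.png

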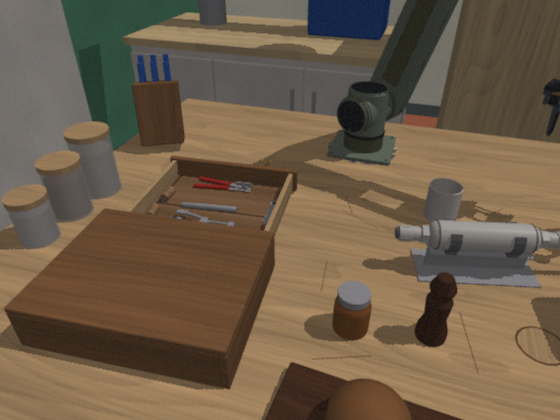

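View pics/side0.png

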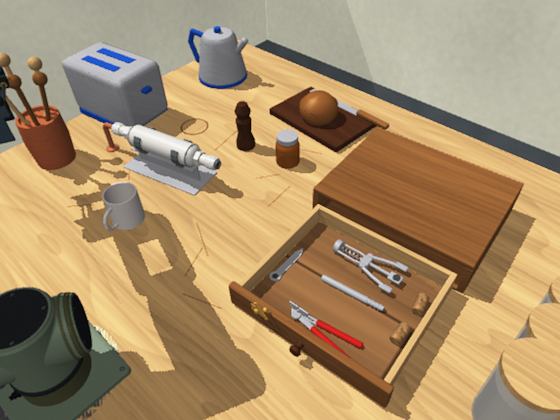

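View pics/wrist0.png

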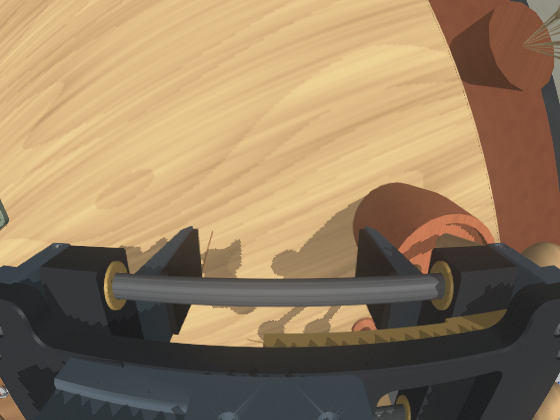

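Side view: stem from about (322,277) to (383,309); the filter mouth is at about (217,163), facing the drawer.

```bash
cat > h.py <<'E'
import numpy as np,cv2
from workcell import env
def ray(n,u,v):
    c=env.calibration(n);K=c["K"];T=c["camera_from_world"]
    d=np.array([(u-K[0,2])/K[0,0],-(v-K[1,2])/K[1,1],-1.])
    R=T[:3,:3];o=-R.T@T[:3,3];return o,R.T@d
def onz(n,u,v,z):
    o,d=ray(n,u,v);return o+d*(z-o[2])/d[2]
def ond(n,u,v,dep):
    o,d=ray(n,u,v);return o+d*dep
def cloud(n,dep):
    v,u=np.mgrid[0:420,0:560];c=env.calibration(n);K=c["K"];T=c["camera_from_world"]
    d=np.stack([(u-K[0,2])/K[0,0],-(v-K[1,2])/K[1,1],-np.ones(u.shape)],-1)
    R=T[:3,:3];return (-R.T@T[:3,3])+(d*dep[...,None])@R
def proj(n,P):
    c=env.calibration(n);K=c["K"];T=c["camera_from_world"]
    p=T[:3,:3]@np.asarray(P,float)+T[:3,3]
    return K[0,2]+K[0,0]*p[0]/-p[2],K[1,2]-K[1,1]*p[1]/-p[2]
E
python3 - <<'E'
from h import *
for n in("side","scene"):
    z=np.load(n+"0.npz");p=z["p"][:,:,::-1]
    a,b=(((220,195),(190,130)),((80,105),(130,85)))[1 if 0 else 0] if n=="side" else ((130,155),(180,90))
    def crop(x,y,w,h,k,nm): cv2.imwrite(f"pics/{nm}.png",cv2.resize(p[y:y+h,x:x+w],None,fx=k,fy=k,interpolation=cv2.INTER_CUBIC))
    if n=="side":
        crop(220,200,250,190,3,"side_dr");crop(90,100,160,110,5,"side_fl")
    else:
        crop(130,150,180,100,4,"sc_dr");crop(370,170,190,130,4,"sc_fl")
for n in ("side","scene"):
    for l in("stem","stem_tip","stem_tail","filter","mouth","collet","corkscrew","can_opener","church_key","cork1","mug","jar","pepper_mill"):
        print(n,l,[(np.round(q["point"]),round(q["p"],2)) for q in env.search_frame(n,l)][:3]) if n=="side" or l in("stem","filter","mouth","collet") else 0
E
```

```text
side stem [(array([ 522., -326.,   30.]), 0.81)]
side stem_tip [(array([ 521., -330.,   31.]), 0.58)]
side stem_tail [(array([ 516., -328.,   32.]), 0.68), (array([ 653., -323.,   69.]), 0.62)]
side filter [(array([ 407., -328.,   31.]), 0.65), (array([330., 237.,  62.]), 0.42)]
side mouth [(array([514., 319.,  76.]), 0.73), (array([ 411., -328.,   30.]), 0.69)]
side collet [(array([576., 156.,  96.]), 0.53), (array([ 604., -319.,   41.]), 0.36)]
side corkscrew [(array([ 606., -315.,   39.]), 0.81)]
side can_opener [(array([ 409., -324.,   30.]), 0.57)]
side church_key [(array([ 524., -329.,   28.]), 0.71), (array([ 484., -168.,   23.]), 0.56)]
side cork1 [(array([ 584., -446.,   39.]), 0.62), (array([ 501., -458.,   42.]), 0.51)]
side mug []
side jar []
side pepper_mill [(array([ 515., -327.,   31.]), 0.63), (array([748., 242.,  80.]), 0.59)]
scene stem [(array([ 527., -315.,   33.]), 0.88)]
scene filter [(array([552., 334.,  76.]), 0.9)]
scene mouth [(array([554., 329.,  73.]), 0.64)]
scene collet [(array([812.,  99.,  68.]), 0.74), (array([584., 156.,  92.]), 0.47), (array([ 879., -265.,   98.]), 0.23)]
```

View pics/side_dr.png

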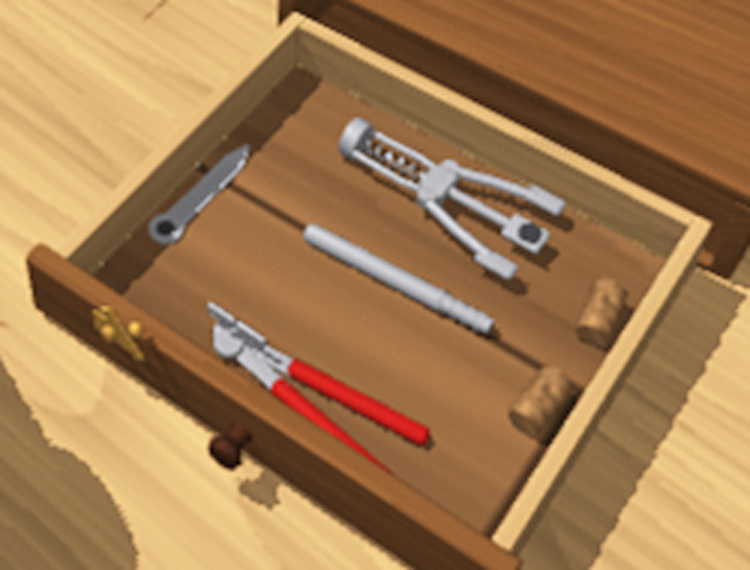

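View pics/side_fl.png

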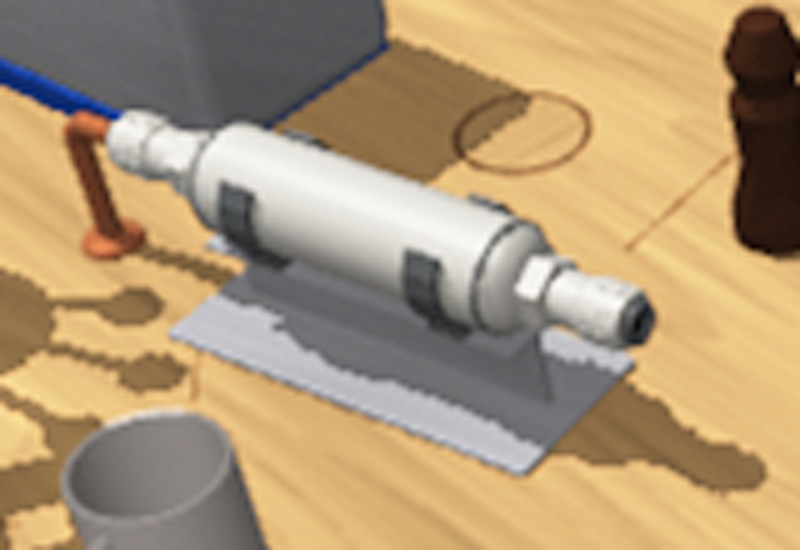

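View pics/sc_fl.png

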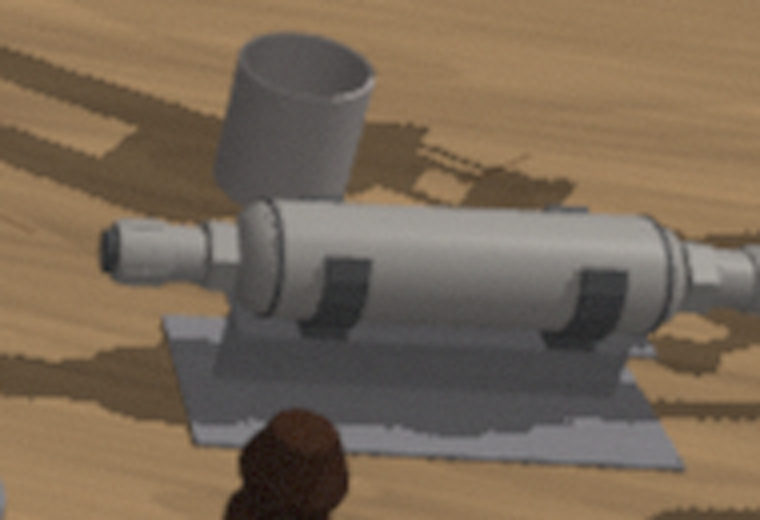

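View pics/sc_dr.png

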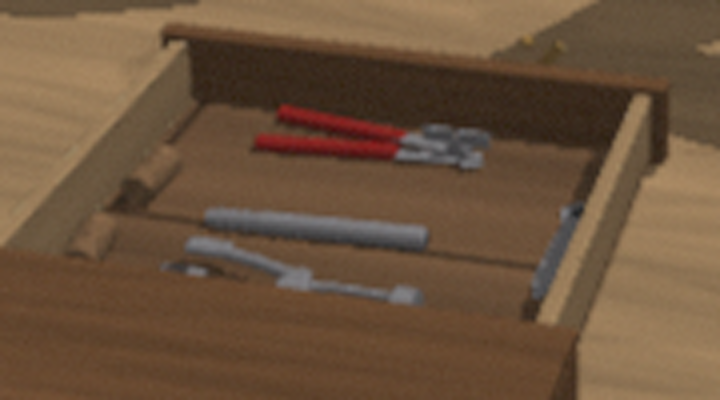

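Side crop: stem from (307,234) to (492,326), clear of the corkscrew and can opener. The mouth's dark bore is at about (637,317), which is (217.4,163.4) in the full picture. Next I fit both axes from depth.

```bash
cat > fit.py <<'E'
from h import *
from scipy.optimize import least_squares
def cyl(P,r,z=None,x0=None):
    # axis: point (px,py,z), dir yaw, pitch ; param
    c=P.mean(0)
    def f(q):
        d=np.array([np.cos(q[4])*np.cos(q[3]),np.cos(q[4])*np.sin(q[3]),np.sin(q[4])])
        v=P-q[:3]; return np.r_[np.linalg.norm(v-np.outer(v@d,d),axis=1)-r,[(q[:3]-c)@d*1.0]]
    s=least_squares(f,x0,loss="soft_l1",f_scale=1.)
    return s.x,np.sqrt(np.mean(s.fun**2))
E
python3 - <<'E'
from fit import *
for n in("side","scene"):
    z=np.load(n+"0.npz");W=cloud(n,z["d"])
    # stem
    m=(z["d"]>0)&(abs(W[...,0]-522)<40)&(abs(W[...,1]+325)<90)&(W[...,2]>25)&(W[...,2]<45)
    v,u=np.mgrid[0:420,0:560]
    if n=="side":
        # exclude corkscrew: keep near line
        a=np.array([322,278]);b=np.array([384,308.5])
    else:
        a=np.array([130+205/4,150+217/4]);b=np.array([130+427/4,150+237/4])
    t=(b-a)/np.linalg.norm(b-a);dist=abs((u-a[0])*t[1]-(v-a[1])*t[0]);m&=dist<5
    P=W[m];print(n,len(P),P.min(0),P.max(0))
    q,e=cyl(P,7.5,x0=[522,-325,25,np.pi/2,0]);print("stem",np.round(q[:3],1),np.rad2deg(q[3:]),e)
    d=np.array([np.cos(q[3]),np.sin(q[3]),0]);s=np.sort((P-q[:3])@d);print(np.percentile(s,[0,1,50,99,100]), "floor z",np.median(W[(abs(W[...,0]-480)<15)&(abs(W[...,1]+320)<60)][:,2]))
    mid=q[:3]+d*(s[0]+s[-1])/2;print("mid",mid,"proj ends",[proj(n,mid+k*75*d) for k in(-1,1)])
    # cartridge
    m=(z["d"]>0)&(abs(W[...,0]-560)<60)&(W[...,1]>235)&(W[...,1]<380)&(W[...,2]>60)&(W[...,2]<135)
    P=W[m];print(len(P),P.min(0),P.max(0))
    q,e=cyl(P,32,x0=[560,310,90,np.pi/2,0]);print("cart",np.round(q,4),np.rad2deg(q[3:]),e)
    m=(z["d"]>0)&(abs(W[...,0]-575)<40)&(W[...,1]>163)&(W[...,1]<190)&(W[...,2]>65)&(W[...,2]<135)
    P=W[m];print(len(P))
    q,e=cyl(P,17.5,x0=[575,175,90,np.pi/2,0]);print("fitting",np.round(q,4),np.rad2deg(q[3:]),e)
    m=(z["d"]>0)&(abs(W[...,0]-575)<40)&(W[...,1]>130)&(W[...,1]<190)&(W[...,2]>70)&(W[...,2]<135)
    print("miny",np.sort(W[m][:,1])[:12].round(1))
print(onz("side",217.4,163.4,90))
print(onz("scene",370+108/4,170+249/4,90))
E
```

```text
side 426 [ 504.55665828 -398.38694032   25.04212597] [ 537.58100653 -249.9499968    36.19023171]
stem [ 523.6 -324.3   25.1] [98.33809263  0.43783704] 1.4568389823741081
[-74.10678624 -72.58290483  -0.41894897  73.74629146  75.21478769] floor z 17.613931802051525
mid [ 523.51942221 -323.70240471   25.06693992] proj ends [(np.float64(383.0445312803864), np.float64(308.24729660540066)), (np.float64(321.5980504223869), np.float64(276.478400674191))]
997 [500.34296302 235.06145542  60.16451104] [585.25095935 379.75046005 124.39597085]
cart [5.406724e+02 3.002165e+02 8.930140e+01 1.787600e+00 1.100000e-03] [1.02421927e+02 6.02950010e-02] 2.099141824590196
125
fitting [5.707064e+02 1.763532e+02 8.917080e+01 1.727100e+00 8.400000e-02] [98.95501647  4.80998473] 2.2377094631550616
miny [152.2 153.3 154.  154.3 154.3 154.8 154.9 155.1 155.4 155.5 155.7 155.8]
scene 224 [ 511.74659056 -398.99895044   25.04002599] [ 541.93556055 -250.42059534   33.92889883]
stem [ 524.7 -322.4   23.8] [9.78011142e+01 8.35910578e-02] 1.7953601240914032
[-77.42807962 -75.33253971   0.50985638  70.83402949  72.60621603] floor z 16.414169850442363
mid [ 525.07035485 -324.80897644   23.80791785] proj ends [(np.float64(181.40882590139606), np.float64(204.53372734682003)), (np.float64(236.1245338050441), np.float64(210.06537671149985))]
2195 [504.89750278 235.04232844  60.02389651] [588.70045609 379.99021717 122.86984936]
cart [540.6874 302.1165  88.5976   1.8093   0.    ] [1.03663816e+02 1.99914709e-03] 2.003286814690025
214
fitting [ 5.713796e+02  1.737710e+02  8.897350e+01  1.792700e+00 -1.890000e-02] [102.71459936  -1.08480629] 1.5623574006252732
miny [151.7 152.1 152.3 152.5 152.7 152.9 153.1 153.4 153.8 154.2 154.3 154.6]
[576.84338987 159.10894706  90.        ]
[574.34759136 158.02545372  90.        ]
```

```bash
cat > mv.py <<'E'
import numpy as np
from workcell import env
from scipy.spatial.transform import Rotation as Ro
def R_(s): return Ro.from_euler("xyz",s["ee_rot"],degrees=True)
def target(jaw_deg):  # tool x down, y at jaw_deg
    a=np.deg2rad(jaw_deg);x=np.array([0,0,-1.]);y=np.array([np.cos(a),np.sin(a),0]);return Ro.from_matrix(np.c_[x,y,np.cross(x,y)])
def rel(p,jaw,s=None):
    s=s or env.state();R=R_(s)
    sl=R.inv().apply(np.array(p)-s["ee_pos"])/10
    tu=(R.inv()*target(jaw)).as_rotvec()
    return sl.round(3),tu.round(4)
E
python3 - <<'E'
from mv import *
from h import *
s=env.state();print(s["time_s"]);print(R_(s).as_matrix().round(4))
y=R_(s).as_matrix()[:,1];print("jaw",np.degrees(np.arctan2(y[1],y[0])))
for j in(8,188):print(j,rel((524,-324.5,150),j))
for n,u,v,l in(("side",288,150,"jar"),("side",123,205,"mug"),("side",245,125,"mill")):
    d=np.load(n+"0.npz")["d"];print(l,ond(n,u,v,d[v,u]))
for l in("corkscrew","can_opener"):pass
E
```

```text
1.0
[[ 0.000e+00  4.048e-01  9.144e-01]
 [ 1.000e-04  9.144e-01 -4.048e-01]
 [-1.000e+00  1.000e-04 -0.000e+00]]
jaw 66.11897956573752
8 (array([  7.191, -65.962,  61.051]), array([ 1.0144e+00, -0.0000e+00, -1.0000e-04]))
188 (array([  7.191, -65.962,  61.051]), array([-2.1272e+00,  1.0000e-04, -1.0000e-04]))
jar [764.13260905  77.13225601  65.96269546]
mug [324.71632271 223.40053609  81.43235223]
mill [748.03048307 230.61156746  88.60357071]
```

Request:
arm_command(
  slide=[
    [0, -65.96, 61.05],
    [0, -65.96, 61.05],
    [0, -65.96, 61.05],
    [0, -65.96, 61.05],
    [0, -65.96, 61.05],
    [0, -65.96, 61.05],
    [0, -65.96, 61.05],
    [0, -65.96, 61.05],
    [6, -65.96, 61.05],
    [6, -65.96, 61.05],
    [6, -65.96, 61.05],
    [6, -65.96, 61.05],
    [6, -65.96, 61.05],
    [6, -65.96, 61.05],
    [6, -65.96, 61.05],
    [6, -65.96, 61.05],
    [6, -65.96, 61.05],
    [6, -65.96, 61.05],
    [6, -65.96, 61.05],
    [6, -65.96, 61.05],
  ],
  turn=[
    [1.014, 0, 0],
    [1.014, 0, 0],
    [1.014, 0, 0],
    [1.014, 0, 0],
    [1.014, 0, 0],
    [1.014, 0, 0],
    [1.014, 0, 0],
    [1.014, 0, 0],
    [1.014, 0, 0],
    [1.014, 0, 0],
    [1.014, 0, 0],
    [1.014, 0, 0],
    [1.014, 0, 0],
    [1.014, 0, 0],
    [1.014, 0, 0],
    [1.014, 0, 0],
    [1.014, 0, 0],
    [1.014, 0, 0],
    [1.014, 0, 0],
    [1.014, 0, 0],
  ],
  grip=[171, 171, 171, 171, 171, 171, 171, 171, 171, 171, 171, 171, 171, 171, 171, 171, 171, 171, 171, 171],
)

```text
time_s: 2.67
ee_pos: [502.2, -262.2, 169.0]
ee_rot: [96.7, 90.0, 14.6]
force: [0.5, -0.1, 0.4]
gripper_width: 30.2
```

```bash
python3 - <<'E'
from mv import *
s=env.state();print(s["time_s"],s["ee_pos"],s["gripper_width"],s["qpos"].round(1));print(rel((524,-324.5,110),8,s))
E
```

```text
2.6667 [ 502.15834687 -262.18163265  169.01132299] 30.18641472737742 [-28.7  19.7  95.5   0.   64.7 -36.7]
(array([5.901, 1.295, 6.475]), array([-0.0002, -0.    , -0.0004]))
```

Request:
arm_command(
  slide=[
    [3.9, 1.29, 6.47],
    [3.9, 1.29, 6.47],
    [3.9, 1.29, 6.47],
    [3.9, 1.29, 6.47],
    [3.9, 1.29, 6.47],
  ],
  turn=[
    [0, 0, 0],
    [0, 0, 0],
    [0, 0, 0],
    [0, 0, 0],
    [0, 0, 0],
  ],
  grip=[171, 171, 171, 171, 171],
)

```text
time_s: 3.08
ee_pos: [523.5, -321.7, 130.1]
ee_rot: [-159.1, 89.9, 118.9]
force: [-0.4, 0.5, -0.4]
gripper_width: 29.7
```

```bash
python3 - <<'E'
from mv import *
from h import *
s=env.state();p,d=env.grab_frame("wrist");cv2.imwrite("pics/w1.png",p[:,:,::-1]);np.savez("w1.npz",p=p,d=d,pos=s["ee_pos"],R=R_(s).as_matrix())
p,d=env.grab_frame("side");cv2.imwrite("pics/s1.png",p[:,:,::-1])
s=env.state();print(s["time_s"],s["ee_pos"],s["gripper_width"]);print(rel((524,-324.5,110),8,s))
E
```

```text
3.1833 [ 523.81444798 -321.25174272  131.21344308] 29.718049688431364
(array([ 2.121, -0.029,  0.323]), array([ 0.0014,  0.0005, -0.001 ]))
```

View pics/w1.png

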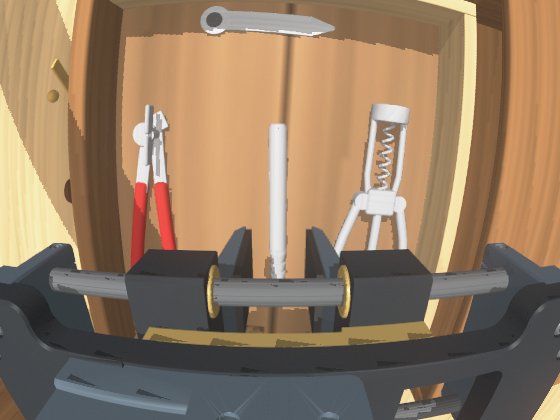

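Wrist view: the stem runs vertically at column 278 from its tip at (278,126), midway between the fingers. I check it against the earlier measurement.

```bash
cat >> h.py <<'E'
def wonz(pos,R,u,v,z):
    c=env.calibration("wrist");K=c["K"];T=c["T_tool_cam"]
    a=np.array([u-K[0,2],v-K[1,2]]);r=np.hypot(*a);th=r/K[0,0]
    k=np.sin(th)/max(r,1e-9);d=np.array([a[0]*k,-a[1]*k,-np.cos(th)])
    o=R@T[:3,3]+pos;d=R@T[:3,:3]@d
    return o+d*(z-o[2])/d[2]
E
python3 - <<'E'
from h import *
z=np.load("w1.npz")
g=z["p"].astype(int).sum(2)
for v in(130,150,170,190,210):
    gr=abs(np.diff(g[v,258:300]));print(v,g[v,262:296:2])
for u,v in((278,126),(270,150),(286,150),(269,200),(286,200)):print(wonz(z["pos"],z["R"],u,v,25.5).round(1))
E
```

```text
130 [495 502 498 481 624 681 698 711 706 684 652 581 435 453 514 524 521]
150 [496 497 501 511 621 683 698 709 703 683 647 569 447 490 523 518 514]
170 [497 496 497 514 618 682 697 707 697 676 637 557 418 514 516 513 511]
190 [493 495 497 512 613 680 698 702 695 674 633 544 454 515 514 506 502]
210 [490 496 497 514 607 676 697 702 691 670 628 535 410 508 504 502 498]
[ 513.4 -251.5   25.5]
[ 509.7 -272.1   25.5]
[ 522.7 -270.2   25.5]
[ 514.6 -314.3   25.5]
[ 528.9 -312.2   25.5]
```

```bash
python3 - <<'E'
from mv import *
s=env.state();print(s["ee_pos"],rel((524.2,-331,29),7.8,s))
E
```

```text
[ 523.81444798 -321.25174272  131.21344308] (array([10.222, -0.109,  0.966]), array([ 0.0049,  0.0005, -0.001 ]))
```

Request:
arm_command(
  slide=[
    [5, -0.1, 1.0],
    [5, -0.1, 1.0],
    [8, -0.1, 1.0],
    [9, -0.1, 1.0],
    [9.6, -0.1, 1.0],
    [9.8, -0.1, 1.0],
    [9.9, -0.1, 1.0],
    [9.9, -0.1, 1.0],
    [9.9, -0.1, 1.0],
  ],
  turn=[
    [0, 0, 0],
    [0, 0, 0],
    [0, 0, 0],
    [0, 0, 0],
    [0, 0, 0],
    [0, 0, 0],
    [0, 0, 0],
    [0, 0, 0],
    [0, 0, 0],
  ],
  grip=[171, 171, 171, 171, 171, 171, 171, 171, 171],
)

```text
time_s: 3.93
ee_pos: [524.8, -332.6, 32.5]
ee_rot: [50.9, 89.9, -31.1]
force: [-0.5, 0.6, -0.4]
gripper_width: 29.9
```

```bash
python3 - <<'E'
from mv import *
from h import *
s=env.state();p,d=env.grab_frame("wrist");cv2.imwrite("pics/w2.png",p[:,:,::-1])
for i in range(3):
  print(s["time_s"],s["ee_pos"],s["force"],rel((524.2,-331,29),7.8,s)); env.grab_frame("side"); s=env.state()
E
```

```text
3.9333 [ 524.82722181 -332.60165663   32.46719387] [-0.53736854  0.58400384 -0.44014898] (array([ 0.346, -0.04 , -0.168]), array([ 0.004 ,  0.0014, -0.0017]))
4.0333 [ 524.5871042  -332.53143982   32.16915134] [ 0.76063066 -0.32349442  0.52732436] (array([ 0.317, -0.017, -0.157]), array([ 0.0038,  0.0011, -0.0014]))
4.0833 [ 524.46600317 -332.50030758   31.97026766] [ 0.44236446 -0.07510196 -0.91724951] (array([ 0.297, -0.006, -0.153]), array([ 0.0038,  0.0008, -0.0011]))
```

View pics/w2.png

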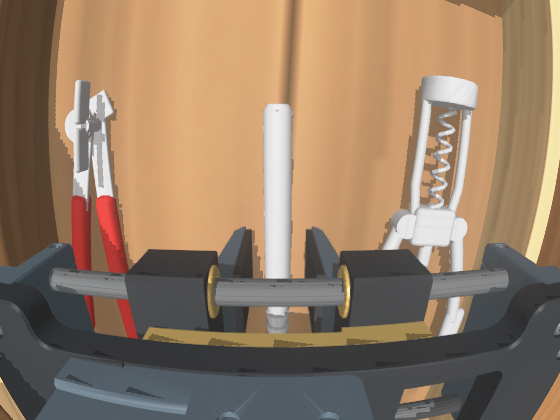

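The stem lies centred between the fingers, with the tip at (278,105). I descend 3 mm and grip.

Request:
arm_command(
  slide=[
    [0.3, 0, 0],
    [0.3, 0, 0],
    [0.3, 0, 0],
    [0.3, 0, 0],
    [0.3, 0, 0],
    [0.3, 0, 0],
    [0.3, 0, 0],
    [0.3, 0, 0],
    [0.3, 0, 0],
    [0.3, 0, 0],
  ],
  turn=[
    [0, 0, 0],
    [0, 0, 0],
    [0, 0, 0],
    [0, 0, 0],
    [0, 0, 0],
    [0, 0, 0],
    [0, 0, 0],
    [0, 0, 0],
    [0, 0, 0],
    [0, 0, 0],
  ],
  grip=[171, 171, 171, 255, 255, 255, 255, 255, 255, 255],
  newtons=58,
)

```text
time_s: 4.97
ee_pos: [524.1, -332.3, 28.1]
ee_rot: [139.3, 90.0, 57.4]
force: [-0.2, 0.3, -0.2]
gripper_width: 13.6
```

```bash
python3 - <<'E'
from mv import *
s=env.state();print(s["ee_pos"],s["force"],s["gripper_width"])
E
```

```text
[ 524.10753358 -332.25316412   28.12583952] [-0.16421464  0.31600611 -0.15200932] 13.602595697410505
```

Request:
arm_command(
  slide=[
    [-2, 0, 0],
    [-5, 0, 0],
    [-8, 0, 0],
    [-11, 0, 0],
    [-14, 0, 0],
    [-15, 0, 0],
    [-15, 0, 0],
    [-15, 0, 0],
  ],
  turn=[
    [0, 0, 0],
    [0, 0, 0],
    [0, 0, 0],
    [0, 0, 0],
    [0, 0, 0],
    [0, 0, 0],
    [0, 0, 0],
    [0, 0, 0],
  ],
  grip=[255, 255, 255, 255, 255, 255, 255, 255],
)

```text
time_s: 5.63
ee_pos: [523.6, -332.0, 177.4]
ee_rot: [-134.0, 89.9, 144.0]
force: [-0.8, 1.1, -1.6]
gripper_width: 13.9
```

```bash
python3 - <<'E'
from mv import *
from h import *
s=env.state();p,d=env.grab_frame("wrist");cv2.imwrite("pics/w3.png",p[:,:,::-1]);np.savez("w3.npz",p=p,d=d,pos=s["ee_pos"],R=R_(s).as_matrix())
print(s["time_s"],s["ee_pos"],s["force"],s["gripper_width"])
# axis dir u, mouth
yaw=np.deg2rad(103.1);u=np.array([np.cos(yaw),np.sin(yaw),0]);M=np.array([574.4,157,90])
L=82 # grasp to tip
pre=M-u*(L+40);print("pre",pre, rel((pre[0],pre[1],178),13.1,s))
E
```

```text
5.6333 [ 523.64588938 -332.00013831  177.35117729] [-0.77149651  1.0801159  -1.5949087 ] 13.890589634347746
pre [602.05145951  38.17493199  90.        ] (array([ -0.051,  12.93 , -35.561]), array([-0.0886, -0.0007,  0.0006]))
```

View pics/w3.png

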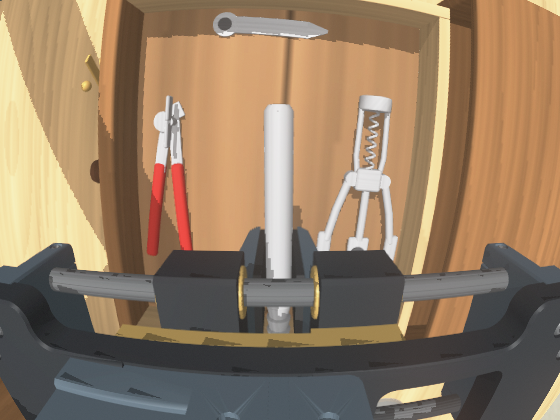

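Stem held straight, tip at (278,105). Moving to a pre-insertion pose.

Request:
arm_command(
  slide=[
    [0, 1.3, -3.5],
    [0, 3.9, -10.7],
    [0, 12.9, -35.6],
    [0, 12.9, -35.6],
    [0, 12.9, -35.6],
    [0, 12.9, -35.6],
    [0, 12.9, -35.6],
    [0, 12.9, -35.6],
    [0, 12.9, -35.6],
    [0, 12.9, -35.6],
    [0, 12.9, -35.6],
    [4, 12.9, -35.6],
    [8, 12.9, -35.6],
    [8, 12.9, -35.6],
    [8, 12.9, -35.6],
    [8, 12.9, -35.6],
  ],
  turn=[
    [0, 0, 0],
    [-0.03, 0, 0],
    [-0.0886, 0, 0],
    [-0.0886, 0, 0],
    [-0.0886, 0, 0],
    [-0.0886, 0, 0],
    [-0.0886, 0, 0],
    [-0.0886, 0, 0],
    [-0.0886, 0, 0],
    [-0.0886, 0, 0],
    [-0.0886, 0, 0],
    [-0.0886, 0, 0],
    [-0.0886, 0, 0],
    [-0.0886, 0, 0],
    [-0.0886, 0, 0],
    [-0.0886, 0, 0],
  ],
  grip=[255, 255, 255, 255, 255, 255, 255, 255, 255, 255, 255, 255, 255, 255, 255, 255],
)

```text
time_s: 7.02
ee_pos: [602.9, 37.2, 99.1]
ee_rot: [70.6, 89.9, -6.4]
force: [1.4, -0.4, 0.1]
gripper_width: 13.6
```

```bash
python3 - <<'E'
from mv import *
from h import *
s=env.state()
for n in("wrist","side","scene"):
    p,d=env.grab_frame(n);np.savez(n+"4.npz",p=p,d=d,pos=s["ee_pos"],R=R_(s).as_matrix())
    q=p[:,:,::-1]
    if n=="wrist": cv2.imwrite("pics/w4.png",q)
    if n=="side": cv2.imwrite("pics/s4.png",cv2.resize(q[110:230,150:330],None,fx=4,fy=4,interpolation=cv2.INTER_CUBIC))
    if n=="scene": cv2.imwrite("pics/c4.png",cv2.resize(q[180:300,270:450],None,fx=4,fy=4,interpolation=cv2.INTER_CUBIC))
s=env.state()
print(s["time_s"],s["ee_pos"],s["ee_rot"],s["force"],s["gripper_width"])
y=R_(s).as_matrix()[:,1];print("jaw",np.degrees(np.arctan2(y[1],y[0])))
E
```

```text
7.1667 [603.67469116  37.75517658 100.54593458] [79.17329801 89.74893205  2.23095052] [ 0.180828   -0.10701118 -0.9170335 ] 13.856290381064415
jaw 13.057754003063527
```

View pics/w4.png

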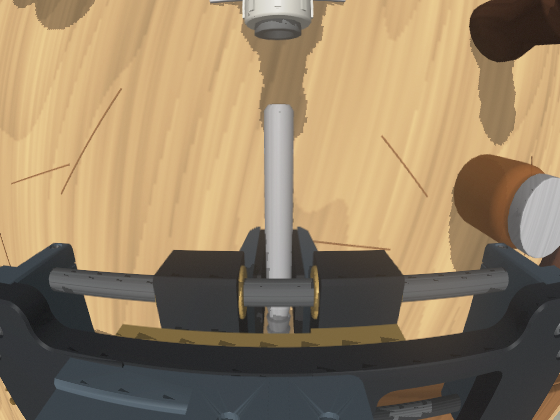

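View pics/s4.png

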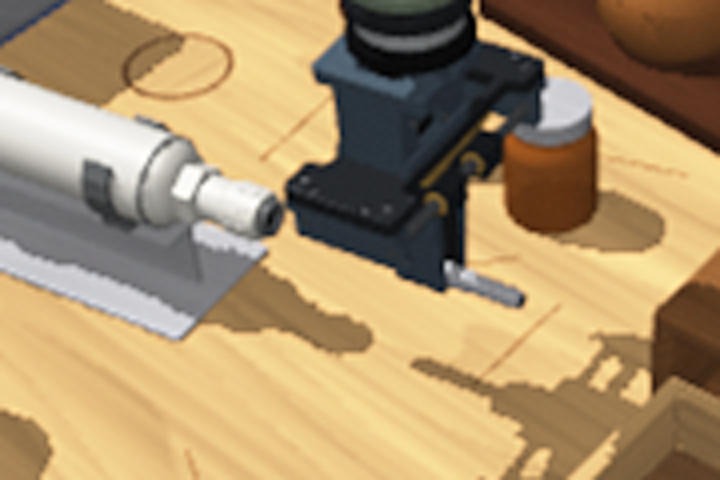

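View pics/c4.png

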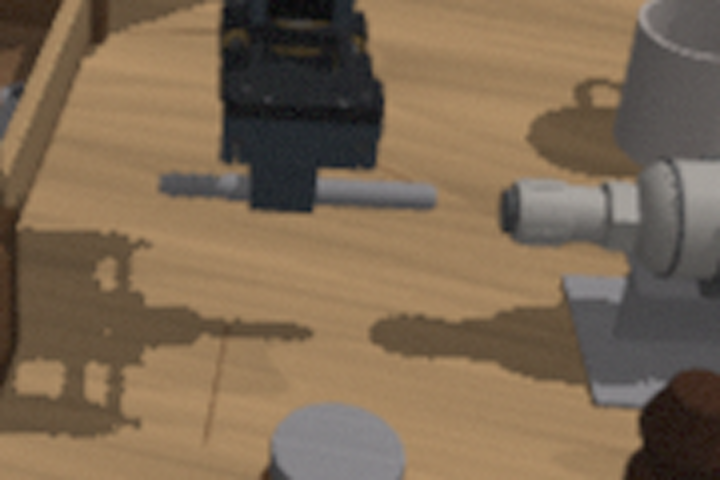

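Wrist view: the stem (column 278) and the mouth (278,30) are in line. Now I lower to axis height and check it.

Request:
arm_command(
  slide=[
    [0.7, 0, 0],
    [0.7, 0, 0],
    [0.7, 0, 0],
    [0.7, 0, 0],
    [0.7, 0, 0],
    [0.7, 0, 0],
  ],
  turn=[
    [0, 0, 0],
    [0, 0, 0],
    [0, 0, 0],
    [0, 0, 0],
    [0, 0, 0],
    [0, 0, 0],
  ],
  grip=[255, 255, 255, 255, 255, 255],
)

```text
time_s: 7.67
ee_pos: [602.2, 38.3, 91.3]
ee_rot: [95.6, 90.0, 18.7]
force: [-0.1, 0.6, -0.3]
gripper_width: 13.6
```

```bash
python3 - <<'E'
from mv import *
from fit import *
ps=[];js=[];F=[]
for i in range(8):
    s=env.state();ps.append(s["ee_pos"]);Rm=R_(s).as_matrix();js.append(np.r_[np.degrees(np.arctan2(Rm[1,1],Rm[0,1])),Rm[:2,0]]);F.append(s["force"])
    p,d=env.grab_frame("scene" if i%2 else "wrist")
    if i==7: np.savez("scene5.npz",p=p,d=d);cv2.imwrite("pics/c5.png",cv2.resize(p[180:300,270:450,::-1],None,fx=4,fy=4,interpolation=cv2.INTER_CUBIC))
    if i==6: np.savez("wrist5.npz",p=p,d=d,pos=s["ee_pos"],R=R_(s).as_matrix());cv2.imwrite("pics/w5.png",cv2.resize(p[0:240,200:360,::-1],None,fx=3,fy=2.4,interpolation=cv2.INTER_CUBIC))
print(np.mean(ps,0),np.std(ps,0),np.mean(js,0),np.mean(F,0),s["time_s"])
W=cloud("scene",np.load("scene5.npz")["d"])
m=(abs(W[...,0]-590)<45)&(W[...,1]>62)&(W[...,1]<125)&(W[...,2]>75)&(W[...,2]<115)
P=W[m];print(len(P),P.min(0),P.max(0))
q,e=cyl(P,7.5,x0=[590,80,90,np.pi/2+.2,0]);print(q,np.rad2deg(q[3:]),e)
E
```

```text
[602.19668563  38.30890291  91.23911132] [0.0272762  0.01377545 0.04542441] [1.31014420e+01 1.24191302e-04 8.31065689e-05] [ 0.10962576  0.35266126 -0.73639997] 8.0167
182 [580.72957749  62.29347941  81.55290369] [606.06029088 118.8108684   96.54794997]
[ 5.91045636e+02  8.93047090e+01  8.76056571e+01  1.79386807e+00
 -4.51647015e-03] [102.78106946  -0.25877468] 1.417138428595389
```

View pics/c5.png

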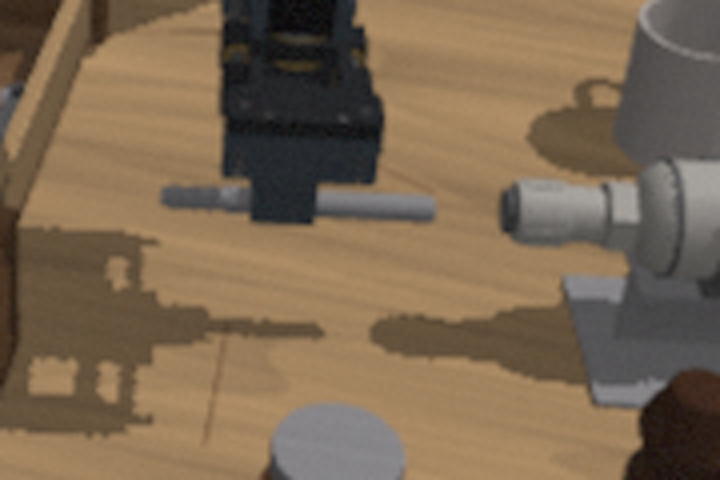

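View pics/w5.png

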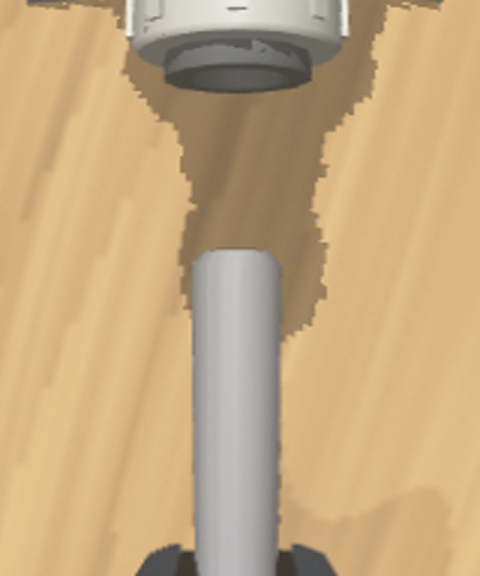

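The stem is about 1.2 mm low relative to the fitting (same-camera fits), with the lateral offset under 0.5 mm. I raise it and advance to just short of the mouth.

Request:
arm_command(
  slide=[
    [-0.12, 0, -0.8],
    [-0.12, 0, -1.6],
    [-0.12, 0, -2.4],
    [-0.12, 0, -3.0],
    [-0.12, 0, -3.2],
    [-0.12, 0, -3.2],
    [-0.12, 0, -3.2],
    [-0.12, 0, -3.2],
  ],
  turn=[
    [0, 0, 0],
    [0, 0, 0],
    [0, 0, 0],
    [0, 0, 0],
    [0, 0, 0],
    [0, 0, 0],
    [0, 0, 0],
    [0, 0, 0],
  ],
  grip=[255, 255, 255, 255, 255, 255, 255, 255],
)

```text
time_s: 8.73
ee_pos: [595.0, 69.3, 92.4]
ee_rot: [50.0, 90.0, -26.9]
force: [0.6, 0.4, -0.5]
gripper_width: 13.8
```

```bash
cat > look.py <<'E'
import sys
from mv import *
from h import *
t=sys.argv[1];ps=[];F=[];js=[];Tq=[]
for i in range(4):
    s=env.state();ps.append(s["ee_pos"]);F.append(s["force"]);Tq.append(s["torque"]);Rm=R_(s).as_matrix();js.append(np.r_[np.degrees(np.arctan2(Rm[1,1],Rm[0,1])),Rm[:2,0]])
    n=("side","scene","wrist","wrist")[i]
    p,d=env.grab_frame(n)
    if n=="wrist": cv2.imwrite(f"pics/w{t}.png",cv2.resize(p[0:240,200:360,::-1],None,fx=3,fy=2.4,interpolation=cv2.INTER_CUBIC))
    if n=="scene": np.savez(f"sc{t}.npz",p=p,d=d);cv2.imwrite(f"pics/c{t}.png",cv2.resize(p[190:270,300:440,::-1],None,fx=5,fy=5,interpolation=cv2.INTER_CUBIC))
u=np.array([np.cos(np.deg2rad(103.1)),np.sin(np.deg2rad(103.1)),0])
f=np.mean(F,0);p=np.mean(ps,0)
M=np.array([574.4,157,90])
print("t",s["time_s"],"pos",p.round(2),"std",np.std(ps,0).round(2),"jaw/tilt",np.mean(js,0).round(4))
print("F",f.round(2),"axial",(f@u).round(2),"torque",np.mean(Tq,0).round(2),"w",s["gripper_width"],"est depth",((p-M)@u+82).round(2))
E
python3 look.py 6
```

```text
t 8.8833 pos [594.97  69.21  92.39] std [0.01 0.08 0.01] jaw/tilt [ 1.30849e+01  1.00000e-04 -0.00000e+00]
F [ 0.1   0.1  -0.76] axial 0.07 torque [-0.04  0.04 -0.01] w 14.057362897308643 est depth -8.17
```

View pics/c6.png

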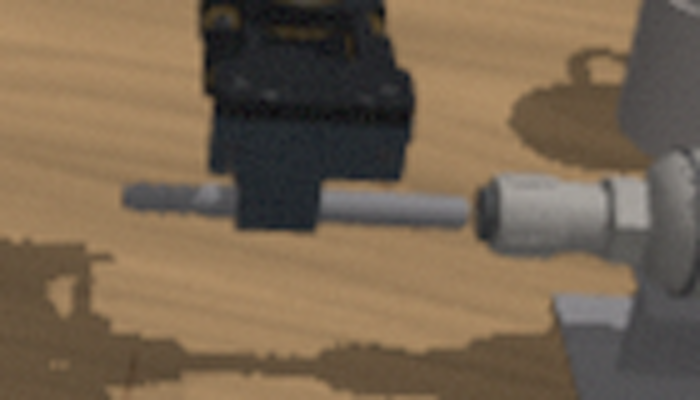

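View pics/w6.png

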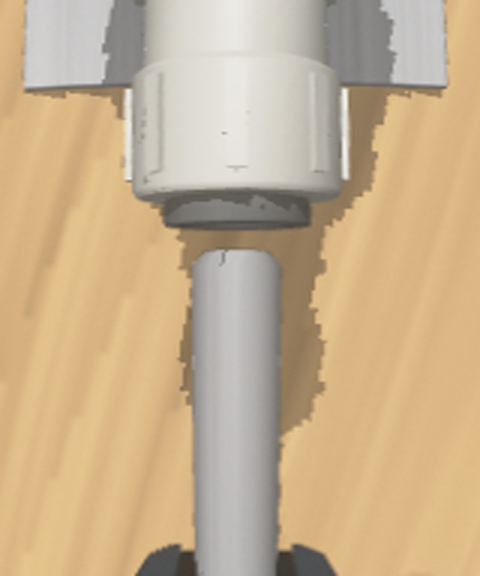

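Tip is centred on the collar, about 8 mm from its face. Entering.

Request:
arm_command(
  slide=[
    [0, 0, -0.4],
    [0, 0, -0.8],
    [0, 0, -1.2],
    [0, 0, -1.5],
    [0, 0, -1.8],
    [0, 0, -2.0],
    [0, 0, -2.0],
    [0, 0, -2.0],
  ],
  turn=[
    [0, 0, 0],
    [0, 0, 0],
    [0, 0, 0],
    [0, 0, 0],
    [0, 0, 0],
    [0, 0, 0],
    [0, 0, 0],
    [0, 0, 0],
  ],
  grip=[255, 255, 255, 255, 255, 255, 255, 255],
)

```text
time_s: 9.6
ee_pos: [590.4, 89.1, 92.4]
ee_rot: [86.8, 90.0, 9.9]
force: [-0.1, -0.4, -1.1]
gripper_width: 13.7
```

```bash
python3 look.py 7
```

```text
t 9.75 pos [590.39  88.9   92.39] std [0.02 0.11 0.02] jaw/tilt [ 1.31043e+01  1.00000e-04 -0.00000e+00]
F [ 0.13  0.05 -0.88] axial 0.02 torque [-0.07  0.03  0.01] w 13.764341750598758 est depth 12.05
```

View pics/c7.png

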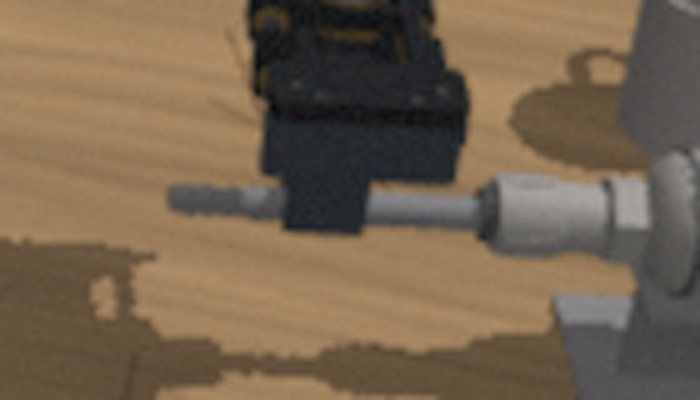

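View pics/w7.png

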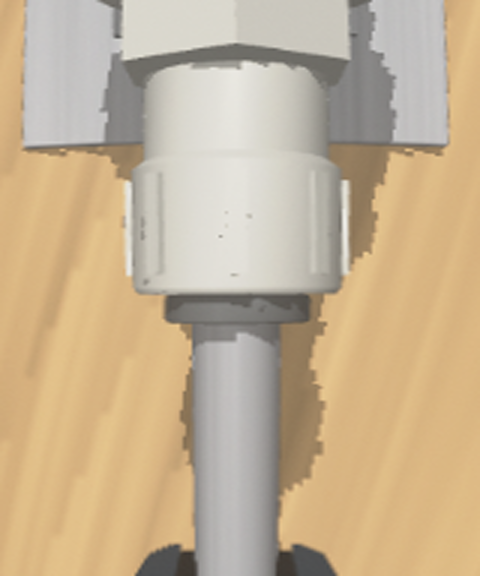

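The tip is in the collar with no side force. Advancing in short steps.

Request:
arm_command(
  slide=[
    [0, 0, -0.15],
    [0, 0, -0.3],
    [0, 0, -0.45],
    [0, 0, -0.6],
    [0, 0, -0.75],
    [0, 0, -0.75],
  ],
  turn=[
    [0, 0, 0],
    [0, 0, 0],
    [0, 0, 0],
    [0, 0, 0],
    [0, 0, 0],
    [0, 0, 0],
  ],
  grip=[255, 255, 255, 255, 255, 255],
)

```text
time_s: 10.3
ee_pos: [588.7, 96.5, 92.4]
ee_rot: [124.3, 90.0, 47.4]
force: [0.7, -1.1, -0.6]
gripper_width: 13.6
```

```bash
python3 look.py 8
```

```text
t 10.45 pos [588.72  96.47  92.45] std [0.01 0.05 0.01] jaw/tilt [1.31024e+01 2.00000e-04 3.00000e-04]
F [ 0.54 -0.2  -0.14] axial -0.32 torque [-0.04 -0.02  0.01] w 13.815645756309115 est depth 19.8
```

Request:
arm_command(
  slide=[
    [0, 0, -0.1],
    [0, 0, -0.2],
    [0, 0, -0.3],
    [0, 0, -0.4],
    [0, 0, -0.4],
  ],
  turn=[
    [0, 0, 0],
    [0, 0, 0],
    [0, 0, 0],
    [0, 0, 0],
    [0, 0, 0],
  ],
  grip=[255, 255, 255, 255, 255],
)

```text
time_s: 10.92
ee_pos: [588.4, 98.4, 92.6]
ee_rot: [8.9, 89.8, -68.0]
force: [1.7, -6.4, -0.1]
gripper_width: 13.8
```

```bash
python3 look.py 9
```

```text
t 11.0667 pos [588.36  98.36  92.61] std [0.02 0.01 0.01] jaw/tilt [ 1.31591e+01  1.30000e-03 -3.20000e-03]
F [ 1.63 -6.52  0.  ] axial -6.72 torque [-1.21 -0.22 -0.01] w 13.870821468858207 est depth 21.72
```

Request:
arm_command(
  slide=[
    [0, 0, -0.1],
    [0, 0, -0.2],
    [0, 0, -0.2],
    [0, 0, -0.2],
  ],
  turn=[
    [0, 0, 0],
    [0, 0, 0],
    [0, 0, 0],
    [0, 0, 0],
  ],
  grip=[255, 255, 255, 255],
)

```text
time_s: 11.45
ee_pos: [588.3, 98.9, 92.7]
ee_rot: [7.6, 89.7, -69.2]
force: [2.3, -10.4, 0.8]
gripper_width: 13.9
```

```bash
python3 look.py 10
```

```text
t 11.6 pos [588.32  98.88  92.74] std [0.01 0.01 0.  ] jaw/tilt [ 1.31891e+01  2.10000e-03 -5.60000e-03]
F [  2.41 -10.99   0.75] axial -11.25 torque [-1.94 -0.4  -0.  ] w 14.210062908702783 est depth 22.24
```

Request:
arm_command(
  slide=[
    [0, 0, -0.1],
    [0, 0, -0.2],
    [0, 0, -0.2],
    [0, 0, -0.2],
  ],
  turn=[
    [0, 0, 0],
    [0, 0, 0],
    [0, 0, 0],
    [0, 0, 0],
  ],
  grip=[255, 255, 255, 255],
)

```text
time_s: 11.98
ee_pos: [587.4, 102.3, 92.6]
ee_rot: [9.8, 89.9, -67.1]
force: [1.3, -3.7, -1.1]
gripper_width: 13.9
```

```bash
python3 look.py 11
```

```text
t 12.1333 pos [587.3  102.58  92.54] std [0.04 0.19 0.03] jaw/tilt [ 1.31088e+01  9.00000e-04 -2.10000e-03]
F [ 1.73 -5.15 -0.1 ] axial -5.41 torque [-0.97 -0.22  0.  ] w 13.643950937874358 est depth 26.07
```

The seal gave way at about 22 mm, as predicted. On towards the stop.

Request:
arm_command(
  slide=[
    [0, 0, -0.1],
    [0, 0, -0.2],
    [0, 0, -0.3],
    [0, 0, -0.4],
    [0, 0, -0.5],
    [0, 0, -0.5],
  ],
  turn=[
    [0, 0, 0],
    [0, 0, 0],
    [0, 0, 0],
    [0, 0, 0],
    [0, 0, 0],
    [0, 0, 0],
  ],
  grip=[255, 255, 255, 255, 255, 255],
)

```text
time_s: 12.68
ee_pos: [585.9, 108.6, 92.5]
ee_rot: [25.5, 90.0, -51.4]
force: [1.2, -2.9, 0.1]
gripper_width: 13.8
```

```bash
python3 look.py 12
```

```text
t 12.8333 pos [585.86 108.66  92.46] std [0.03 0.05 0.01] jaw/tilt [ 1.31053e+01  4.00000e-04 -4.00000e-04]
F [ 1.03 -3.52  0.16] axial -3.67 torque [-0.68 -0.17 -0.02] w 13.817584438072544 est depth 32.32
```

Request:
arm_command(
  slide=[
    [0, 0, -0.1],
    [0, 0, -0.2],
    [0, 0, -0.3],
    [0, 0, -0.3],
  ],
  turn=[
    [0, 0, 0],
    [0, 0, 0],
    [0, 0, 0],
    [0, 0, 0],
  ],
  grip=[255, 255, 255, 255],
)

```text
time_s: 13.22
ee_pos: [585.2, 111.7, 92.4]
ee_rot: [51.0, 90.0, -25.9]
force: [1.5, -3.2, 0.1]
gripper_width: 13.7
```

```bash
python3 look.py 13
```

```text
t 13.3667 pos [585.11 111.78  92.4 ] std [0.03 0.04 0.02] jaw/tilt [ 1.31015e+01  2.00000e-04 -0.00000e+00]
F [ 1.29 -3.41 -0.04] axial -3.61 torque [-0.68 -0.21  0.  ] w 13.691817880212046 est depth 35.53
```

Request:
arm_command(
  slide=[
    [0, 0, -0.1],
    [0, 0, -0.2],
    [0, 0, -0.3],
    [0, 0, -0.3],
  ],
  turn=[
    [0, 0, 0],
    [0, 0, 0],
    [0, 0, 0],
    [0, 0, 0],
  ],
  grip=[255, 255, 255, 255],
)

```text
time_s: 13.75
ee_pos: [584.3, 114.9, 92.4]
ee_rot: [174.9, 90.0, 98.0]
force: [1.5, -3.0, -0.2]
gripper_width: 13.9
```

```bash
python3 look.py 14
```

```text
t 13.9 pos [584.32 115.02  92.4 ] std [0.   0.04 0.01] jaw/tilt [ 1.30844e+01 -0.00000e+00  6.00000e-04]
F [ 0.92 -2.71  0.19] axial -2.85 torque [-0.53 -0.18 -0.09] w 14.291570607528557 est depth 38.86
```

Request:
arm_command(
  slide=[
    [0, 0, -0.1],
    [0, 0, -0.2],
    [0, 0, -0.3],
    [0, 0, -0.3],
  ],
  turn=[
    [0, 0, 0],
    [0, 0, 0],
    [0, 0, 0],
    [0, 0, 0],
  ],
  grip=[255, 255, 255, 255],
)

```text
time_s: 14.28
ee_pos: [583.8, 117.5, 92.4]
ee_rot: [21.5, 90.0, -55.4]
force: [1.2, -3.7, -0.1]
gripper_width: 13.5
```

```bash
python3 look.py 15
```

```text
t 14.4333 pos [583.75 117.56  92.4 ] std [0.01 0.05 0.01] jaw/tilt [ 1.31066e+01  2.00000e-04 -1.00000e-04]
F [ 1.42 -3.05 -0.31] axial -3.29 torque [-0.68 -0.22 -0.  ] w 13.449764816110202 est depth 41.47
```

Request:
arm_command(
  slide=[
    [0, 0, -0.1],
    [0, 0, -0.2],
    [0, 0, -0.3],
    [0, 0, -0.3],
  ],
  turn=[
    [0, 0, 0],
    [0, 0, 0],
    [0, 0, 0],
    [0, 0, 0],
  ],
  grip=[255, 255, 255, 255],
)

```text
time_s: 14.82
ee_pos: [583.6, 118.7, 92.5]
ee_rot: [5.3, 89.8, -71.6]
force: [2.6, -8.8, 0.7]
gripper_width: 14.1
```

```bash
python3 look.py 16
```

```text
t 14.9667 pos [583.56 118.72  92.54] std [0.02 0.01 0.01] jaw/tilt [ 1.31617e+01  1.20000e-03 -3.40000e-03]
F [ 3.   -9.14  0.97] axial -9.58 torque [-1.75 -0.45 -0.04] w 14.046833220800659 est depth 42.64
```

Push rose to 9.6 N against 3.3 N of drag at about 42.6 mm, so this is the stop. Pressing more firmly.

Request:
arm_command(
  slide=[
    [0, 0, -0.1],
    [0, 0, -0.2],
    [0, 0, -0.2],
    [0, 0, -0.2],
  ],
  turn=[
    [0, 0, 0],
    [0, 0, 0],
    [0, 0, 0],
    [0, 0, 0],
  ],
  grip=[255, 255, 255, 255],
)

```text
time_s: 15.35
ee_pos: [583.6, 118.8, 92.6]
ee_rot: [3.8, 89.6, -73.0]
force: [3.9, -14.7, 0.7]
gripper_width: 13.8
```

```bash
python3 look.py 17
```

```text
t 15.5 pos [583.59 118.83  92.67] std [0.02 0.01 0.02] jaw/tilt [ 1.32083e+01  2.10000e-03 -6.60000e-03]
F [  4.32 -14.94   1.27] axial -15.53 torque [-2.7  -0.65 -0.01] w 13.905505455382544 est depth 42.74
```

Request:
arm_command(
  slide=[
    [0, 0, -0.1],
    [0, 0, -0.13],
    [0, 0, -0.13],
    [0, 0, -0.13],
    [0, 0, -0.13],
  ],
  turn=[
    [0, 0, 0],
    [0, 0, 0],
    [0, 0, 0],
    [0, 0, 0],
    [0, 0, 0],
  ],
  grip=[255, 255, 255, 255, 255],
)

```text
time_s: 15.97
ee_pos: [583.6, 118.9, 92.8]
ee_rot: [4.3, 89.5, -72.5]
force: [4.4, -19.0, 1.3]
gripper_width: 13.9
```

```bash
python3 look.py 18
```

```text
t 16.1167 pos [583.63 118.9   92.75] std [0.01 0.02 0.01] jaw/tilt [ 1.32357e+01  2.70000e-03 -8.60000e-03]
F [  4.68 -18.4    1.39] axial -18.98 torque [-3.3  -0.75 -0.01] w 13.586205569240006 est depth 42.8
```

View pics/w18.png

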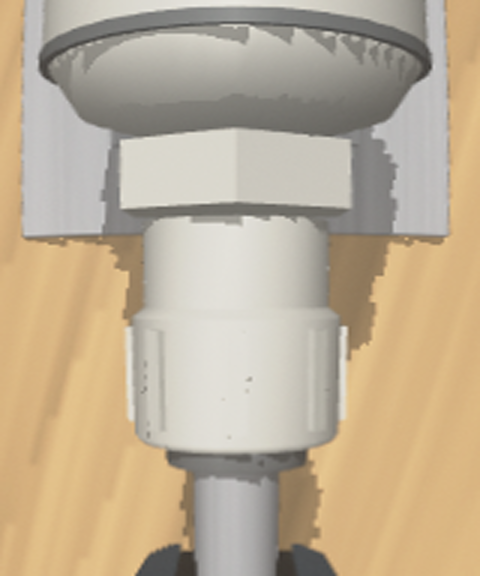

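View pics/c18.png

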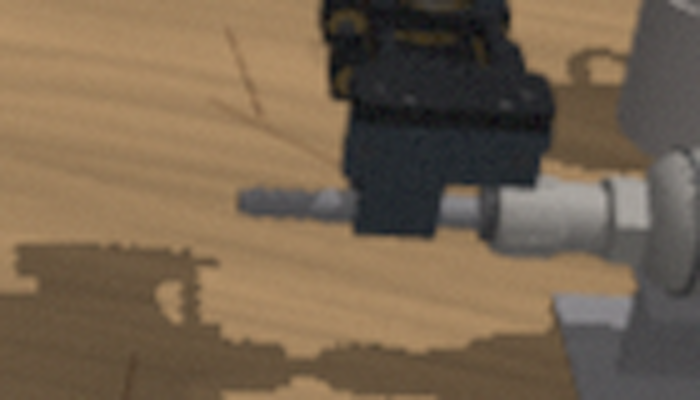

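The stem bottoms firmly at 19 N total, about 15 N on the stop, with no slip in the grip (tail to finger still about 118 px in the scene crop). Now the tug, unloading first.

Request:
arm_command(
  slide=[
    [0, 0, 0.15],
    [0, 0, 0.3],
    [0, 0, 0.45],
    [0, 0, 0.6],
    [0, 0, 0.6],
  ],
  turn=[
    [0, 0, 0],
    [0, 0, 0],
    [0, 0, 0],
    [0, 0, 0],
    [0, 0, 0],
  ],
  grip=[255, 255, 255, 255, 255],
)

```text
time_s: 16.58
ee_pos: [583.5, 118.5, 92.4]
ee_rot: [175.0, 89.9, 98.1]
force: [1.4, -0.7, 0.9]
gripper_width: 14.0
```

```bash
python3 look.py 19
```

```text
t 16.7333 pos [583.55 118.47  92.4 ] std [0.02 0.01 0.02] jaw/tilt [ 1.30858e+01 -1.00000e-04  9.00000e-04]
F [ 1.25 -1.28  0.69] axial -1.53 torque [-0.27 -0.16 -0.06] w 13.84088604226415 est depth 42.4
```

Request:
arm_command(
  slide=[
    [0, 0, 0.1],
    [0, 0, 0.2],
    [0, 0, 0.3],
    [0, 0, 0.3],
  ],
  turn=[
    [0, 0, 0],
    [0, 0, 0],
    [0, 0, 0],
    [0, 0, 0],
  ],
  grip=[255, 255, 255, 255],
)

```text
time_s: 17.12
ee_pos: [583.9, 117.1, 92.3]
ee_rot: [179.0, 89.8, 102.0]
force: [-0.5, 5.6, -0.4]
gripper_width: 14.2
```

```bash
python3 look.py 20
```

```text
t 17.2667 pos [583.84 117.06  92.32] std [0.01 0.02 0.01] jaw/tilt [ 1.30453e+01 -8.00000e-04  3.70000e-03]
F [-0.22  5.97 -0.24] axial 5.86 torque [ 1.09  0.09 -0.06] w 13.802463514544183 est depth 40.96
```

Request:
arm_command(
  slide=[
    [0, 0, 0.1],
    [0, 0, 0.2],
    [0, 0, 0.3],
    [0, 0, 0.3],
  ],
  turn=[
    [0, 0, 0],
    [0, 0, 0],
    [0, 0, 0],
    [0, 0, 0],
  ],
  grip=[255, 255, 255, 255],
)

```text
time_s: 17.65
ee_pos: [584.0, 115.9, 92.2]
ee_rot: [-178.2, 89.6, 104.8]
force: [-1.2, 12.2, -1.2]
gripper_width: 14.0
```

```bash
python3 look.py 21
```

```text
t 17.8 pos [584.05 115.94  92.23] std [0.02 0.01 0.01] jaw/tilt [ 1.29959e+01 -1.70000e-03  6.90000e-03]
F [-1.35 11.61 -1.07] axial 11.62 torque [ 2.04  0.3  -0.05] w 13.947571377980964 est depth 39.82
```

Request:
arm_command(
  slide=[
    [0, 0, 0.1],
    [0, 0, 0.2],
    [0, 0, 0.25],
    [0, 0, 0.25],
    [0, 0, 0.25],
  ],
  turn=[
    [0, 0, 0],
    [0, 0, 0],
    [0, 0, 0],
    [0, 0, 0],
    [0, 0, 0],
  ],
  grip=[255, 255, 255, 255, 255],
)

```text
time_s: 18.27
ee_pos: [584.2, 115.2, 92.2]
ee_rot: [-178.2, 89.4, 104.8]
force: [-2.4, 16.4, -0.9]
gripper_width: 13.9
```

```bash
python3 look.py 22
```

```text
t 18.4167 pos [584.19 115.2   92.14] std [0.   0.01 0.01] jaw/tilt [ 1.29545e+01 -2.60000e-03  9.70000e-03]
F [-2.74 16.12 -0.4 ] axial 16.33 torque [ 2.94  0.45 -0.06] w 13.628243571542225 est depth 39.07
```

View pics/w22.png

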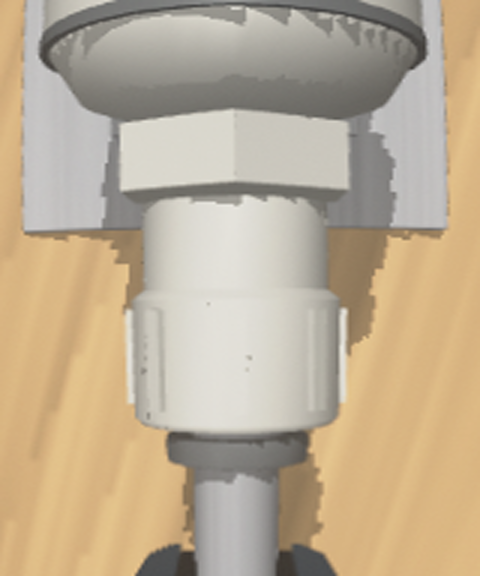

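```bash
python3 - <<'E'
from mv import *
from h import *
s=env.state()
u=np.array([np.cos(np.deg2rad(103.1)),np.sin(np.deg2rad(103.1)),0])
M=np.array([574.4,157,90])
P0=s["ee_pos"];R0=R_(s).as_matrix()
def ax(pos,R,row,z): return (wonz(pos,R,279,row/2.4,z)-M)@u
for nm,pos,b,c in(("w6",[594.97,69.21,92.39],197,228),("w7",[590.39,88.9,92.39],293,323),("w18",[583.63,118.9,92.75],450,470),("w22",P0,433,465)):
    pos=np.array(pos);R=R0 if nm=="w22" else target(13.1).as_matrix()
    print(nm,"body",ax(pos,R,b,107.5).round(2),"collar",ax(pos,R,c,102.5).round(2))
for t in(6,7):pass
for t in("6","18","22"):
    im=cv2.imread(f"pics/w{t}.png");print(t,[int(x) for x in im[:,237].astype(int).sum(1)[(180 if t=="6" else 420):(245 if t=="6" else 495)]])
p,d=env.grab_frame("wrist");cv2.imwrite("pics/w23.png",cv2.resize(p[160:215,240:320,::-1],None,fx=8,fy=8,interpolation=cv2.INTER_CUBIC))
E
```

```text
w6 body 2.92 collar -2.64
w7 body 4.82 collar -1.1
w18 body 5.24 collar 0.06
w22 body 4.78 collar -2.66
6 [657, 645, 633, 615, 602, 590, 539, 482, 414, 360, 324, 288, 277, 270, 272, 279, 280, 280, 281, 282, 283, 276, 276, 309, 353, 385, 387, 379, 380, 381, 380, 380, 377, 376, 376, 375, 376, 370, 366, 346, 301, 256, 240, 258, 280, 284, 282, 272, 259, 267, 296, 328, 346, 349, 352, 352, 351, 353, 354, 356, 356, 359, 362, 365, 367]
18 [660, 660, 660, 660, 660, 660, 660, 661, 661, 660, 659, 659, 661, 661, 660, 659, 657, 655, 654, 654, 652, 652, 652, 652, 653, 650, 650, 643, 636, 625, 593, 564, 508, 441, 378, 322, 300, 285, 285, 298, 313, 330, 351, 366, 378, 380, 376, 375, 372, 369, 367, 364, 364, 367, 374, 383, 392, 394, 403, 437, 476, 521, 549, 566, 574, 568, 565, 565, 566, 568, 568, 567, 565, 563, 562]
22 [654, 655, 656, 654, 654, 654, 647, 644, 631, 615, 593, 560, 532, 483, 439, 400, 379, 376, 345, 306, 282, 283, 308, 346, 382, 407, 406, 397, 391, 387, 385, 386, 386, 386, 386, 384, 380, 377, 377, 377, 376, 375, 375, 375, 373, 367, 363, 361, 364, 369, 369, 382, 408, 439, 480, 506, 532, 544, 547, 559, 568, 574, 576, 573, 571, 568, 566, 565, 565, 565, 567, 566, 566, 566, 563]
```

View pics/w23.png

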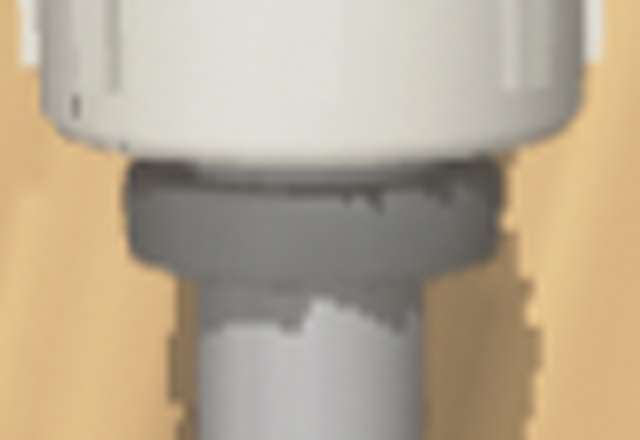

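The collar is drawn out about 3 mm: its face is about 9 mm from the body edge against 6 mm at rest. With a 16.3 N pull it stayed gripped. Now I press the stem back in.

Request:
arm_command(
  slide=[
    [0, 0, -0.1],
    [0, 0, -0.2],
    [0, 0, -0.35],
    [0, 0, -0.5],
    [0, 0, -0.65],
    [0, 0, -0.8],
    [0, 0, -0.8],
  ],
  turn=[
    [0, 0, 0],
    [0, 0, 0],
    [0, 0, 0],
    [0, 0, 0],
    [0, 0, 0],
    [0, 0, 0],
    [0, 0, 0],
  ],
  grip=[255, 255, 255, 255, 255, 255, 255],
)

```text
time_s: 19.1
ee_pos: [583.7, 117.9, 92.4]
ee_rot: [167.8, 90.0, 90.9]
force: [-0.7, 2.8, 1.6]
gripper_width: 13.5
```

```bash
python3 look.py 24
```

```text
t 19.25 pos [583.66 117.91  92.42] std [0.01 0.04 0.02] jaw/tilt [ 1.30818e+01 -1.00000e-04  1.00000e-03]
F [-0.06  4.21  0.59] axial 4.11 torque [ 0.7   0.03 -0.07] w 13.757428647734258 est depth 41.83
```

Request:
arm_command(
  slide=[
    [0, 0, -0.1],
    [0, 0, -0.2],
    [0, 0, -0.3],
    [0, 0, -0.3],
  ],
  turn=[
    [0, 0, 0],
    [0, 0, 0],
    [0, 0, 0],
    [0, 0, 0],
  ],
  grip=[255, 255, 255, 255],
)

```text
time_s: 19.63
ee_pos: [583.6, 118.6, 92.5]
ee_rot: [6.0, 89.8, -70.9]
force: [1.0, -5.2, 1.4]
gripper_width: 14.1
```

```bash
python3 look.py 25
```

```text
t 19.7833 pos [583.53 118.62  92.49] std [0.02 0.02 0.01] jaw/tilt [ 1.3143e+01  1.0000e-03 -3.0000e-03]
F [ 1.73 -4.59  0.81] axial -4.86 torque [-0.87 -0.3  -0.03] w 13.901594325779099 est depth 42.55
```

Request:
arm_command(
  slide=[
    [0, 0, -0.1],
    [0, 0, -0.18],
    [0, 0, -0.18],
    [0, 0, -0.18],
    [0, 0, -0.1],
    [0, 0, 0],
    [0, 0, 0.05],
    [0, 0, 0.1],
    [0, 0, 0.1],
  ],
  turn=[
    [0, 0, 0],
    [0, 0, 0],
    [0, 0, 0],
    [0, 0, 0],
    [0, 0, 0],
    [0, 0, 0],
    [0, 0, 0],
    [0, 0, 0],
    [0, 0, 0],
  ],
  grip=[255, 255, 255, 255, 255, 255, 255, 255, 255],
)

```text
time_s: 20.58
ee_pos: [583.5, 118.6, 92.5]
ee_rot: [9.7, 89.9, -67.2]
force: [2.0, -5.2, 1.6]
gripper_width: 13.9
```

```bash
python3 look.py 26
```

```text
t 20.7333 pos [583.51 118.64  92.44] std [0.02 0.02 0.01] jaw/tilt [ 1.31225e+01  5.00000e-04 -1.40000e-03]
F [ 2.02 -5.4   0.71] axial -5.72 torque [-1.   -0.34 -0.06] w 13.564076738656688 est depth 42.58
```

View pics/w26.png

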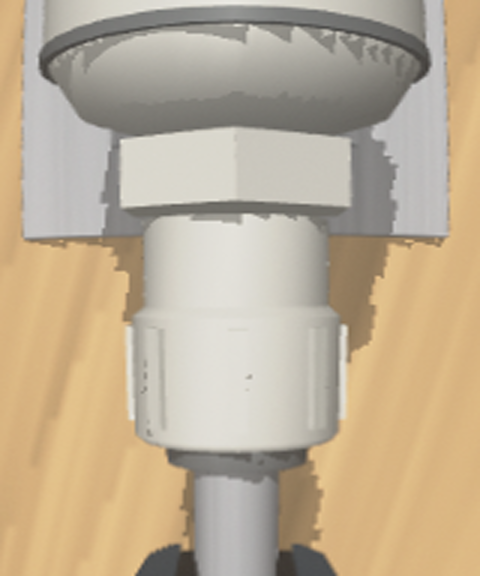

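The collar is back in and the stem is home. Unload the rest, open, and rise straight up.

Request:
arm_command(
  slide=[
    [0, 0, 0.08],
    [0, 0, 0.12],
    [0, 0, 0.12],
    [0, 0, 0.12],
    [0, 0, 0.12],
    [0, 0, 0.12],
    [0, 0, 0.12],
    [0, 0, 0.12],
    [0, 0, 0.12],
  ],
  turn=[
    [0, 0, 0],
    [0, 0, 0],
    [0, 0, 0],
    [0, 0, 0],
    [0, 0, 0],
    [0, 0, 0],
    [0, 0, 0],
    [0, 0, 0],
    [0, 0, 0],
  ],
  grip=[255, 255, 255, 130, 130, 130, 130, 130, 130],
)

```text
time_s: 21.53
ee_pos: [583.4, 118.4, 92.3]
ee_rot: [-144.2, 90.0, 138.9]
force: [0.2, -0.5, 1.0]
gripper_width: 44.4
```

```bash
python3 look.py 27
```

```text
t 21.6833 pos [583.46 118.34  92.36] std [0.04 0.05 0.02] jaw/tilt [ 1.30976e+01 -2.00000e-04  2.00000e-04]
F [-0.04  0.01  0.31] axial 0.02 torque [-0.06  0.02 -0.01] w 44.665827691332666 est depth 42.29
```

View pics/w27.png

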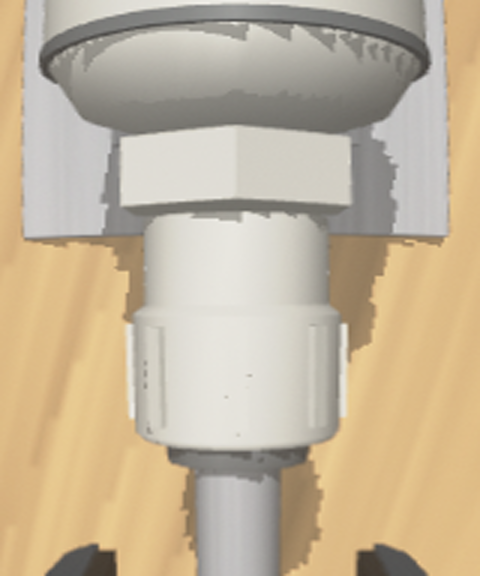

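Request:
arm_command(
  slide=[
    [-1, 0, 0],
    [-3, 0, 0],
    [-6, 0, 0],
    [-9, 0, 0],
    [-12, 0, 0],
    [-12, 0, 0],
    [-12, 0, 0],
    [-12, 0, 0],
  ],
  turn=[
    [0, 0, 0],
    [0, 0, 0],
    [0, 0, 0],
    [0, 0, 0],
    [0, 0, 0],
    [0, 0, 0],
    [0, 0, 0],
    [0, 0, 0],
  ],
  grip=[130, 130, 130, 130, 130, 130, 130, 130],
)

```text
time_s: 22.4
ee_pos: [583.1, 118.1, 212.4]
ee_rot: [-103.7, 90.0, 179.4]
force: [0.0, -0.1, 0.1]
gripper_width: 44.9
```

```bash
python3 look.py 28; python3 - <<'E'
from fit import *
W=cloud("scene",np.load("sc28.npz")["d"])
m=(abs(W[...,0]-590)<45)&(W[...,1]>55)&(W[...,1]<148)&(W[...,2]>75)&(W[...,2]<115)
P=W[m];q,e=cyl(P,7.5,x0=[590,100,90,np.pi/2+.2,0]);print(q[:3],np.rad2deg(q[3:]),e)
u=np.array([np.cos(np.deg2rad(103.1)),np.sin(np.deg2rad(103.1)),0]);print("tail depth",((P-[574.4,157,90])@u).min()+150)
E
```

```text
t 22.55 pos [582.82 118.07 211.49] std [0.16 0.03 0.54] jaw/tilt [ 1.30957e+01 -2.00000e-03 -3.00000e-04]
F [-0.03  0.35 -0.06] axial 0.35 torque [-0.07  0.04 -0.02] w 44.68653061734395 est depth 42.18
[588.12992859 101.95194647  87.1569973 ] [102.14812949   0.78948229] 1.4444483787040703
tail depth 44.456714051292565
```

View pics/c28.png

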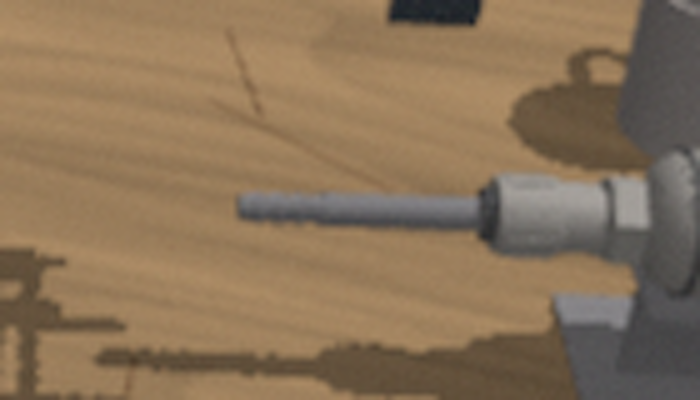

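The stem's tail is at crop column 237, the same as when pressed home. It lies in line with the fitting and the gripper is clear.

```bash
python3 -c "
from workcell import env
print(env.job_done())"
```

```text
the job is handed in; nothing more can be done
None
```

I put the stem into the fitting, proved it with a tug, let go and handed the job in at about 22.6 s. The hand-in gives no verdict, so success rests on my own checks.

- **Insertion:** The seal gave way at about 22 mm with an 11 N push, then dragged at about 3.5 N. I felt the stop at about 42.7 mm and pressed to 19 N in all, about 15 N of it on the stop.
- **Tug:** I held a steady 16.3 N pull. The collar showed about 3 mm drawn out, the stem moved 3.7 mm, and the fitting held it. I then pressed the stem back to the same depth, unloaded the arm and let go.
- **Last checks:** The scene picture shows the tail at the same pixel as when it was pressed home, and the gripper is 120 mm above and clear. A depth fit puts the stem within about 1° of the filter's axis.
- **Disagreements and gaps:** That depth fit gave 44.5 mm inserted against about 42.6 mm from the arm pose, which is within the camera's error. My collar readings from the pictures varied by 1 to 2 mm, so the 3 mm figure leans on the measured force too. I touched nothing else that I know of, but I did not measure the other things again at the end.

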